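# Dispense one carrier puck and nudge it onto the green disc

## Robot

A 7-joint arm with a two-finger parallel gripper is mounted at the origin on the work surface. World frame = base frame: x ahead of the robot, y to its left, z up, the work surface at z = 0. Lengths are in mm, angles in rad, forces in N, time in s.
With the tool pointing down it reaches from about 425 to 975 mm from the base axis. Payload 16.7 kg.
Tool frame: the origin (TCP) lies on the centre line of the jaws, within the pads' length; the fingertips stand 25 mm ahead of it and the grasp point (between the pads) lies 6 mm ahead of it; y points along the fingers, z is the direction in which the jaws open and shut, and the axes are right-handed (so a half turn about y gives the same grasp; the last joint's range is limited). The gripper opens to 85 mm and grips with 20 to 120 N. Pads are 22 mm wide; open, the fingers measure 114 mm over their backs; the gripper's body (76 mm by 85 mm) begins 54 mm behind the grasp point. The pads swing forward as they close: fully open they stand 13 mm farther back than shut.
Start: joints at [-1.339, 0.426, 0.074, 1.606, -0.034, 1.111, -0.067], TCP at [251.502, 626.358, 256.302] pointing down, gripper open.
Joint ranges: [-2.85, 2.85], [-0.5, 2.14], [-1.23, 1.37], [0.21, 2.46], [-1.02, 4.16], [0.16, 2.05], [-2.73, 2.73]. Speed limits (rad/s): [1.89, 1.89, 2.39, 2.39, 3.01, 3.01, 3.01].

## Interface

Orientations are given as [roll, pitch, yaw] about the fixed x, y, z axes, in that order (R = Rz(yaw) Ry(pitch) Rx(roll)).
In Python, from plant import observe, read_camera, hand_in, search_frame gives the robot as it stands. The module is installed in compiled form; this text tells all that it offers.
- The arm moves only by the shell command python3 -m crank 'ROWS' [FORCE]. ROWS is JSON, a list of rows, each an object with "offset": the shift along the tool's x, y, z in units of 0.5 m (1.0 is 0.5 m), a list of three; "delta_rot": the turn, a rotation vector about the tool's x, y, z in units of 120 degrees (1.0 is 120 degrees), a list of three; "fingers": the closure, from -1 (fully open) to 1 (shut). In form: [{"offset": [tx, ty, tz], "delta_rot": [rx, ry, rz], "fingers": fingers}, ...]. A call has 1 to 5 rows; each row is the pose to reach, as a shift and turn from the pose commanded when the call began, along the tool's axes at that moment; what a row does not reach only later rows make up. A row lasts 1/10 s, in which the tool goes at most 50 mm and 8.59 degrees, less where a joint would pass 70% of its speed; a pose out of reach is approached as far as the arm can. A call with a number of a shift or a turn outside -1 to 1 is refused whole. A call with a gripper value outside its range is refused whole. The fingers move at their own pace and stop on an object; FORCE is the grip in N (left out, the last holds). Time passes only in rows, so rows that repeat a pose let the fingers close. It gives the time, the measured TCP pose, the force and the opening at its end, in the units of the state.
- observe(): the state, without advancing time (a new reading comes with each control period).
- read_camera(name): name is "side" or "top" or "wrist"; returns a dict with "img" (384x512x3 uint8, red, green, blue), "vertical_fov" (degrees; the focal length in pixels is half the picture's height over the tangent of half this angle, whatever the lens; pixels are square), "cx", "cy" (the principal point, pixels), "world_from_camera" (4x4, takes a point from camera to world coordinates). Camera axes: x right, y down, z forward; pixel columns grow to the right and rows downward; lengths in mm; the calibration is good to about 2 mm. A picture is of the moment at which its call begins. There is no depth.
- hand_in(): hands the job in, once; it reports no verdict.
Trained networks look in the newest picture that a camera, given by its name, has taken for a name from the list of things; names that differ only in an ending like _2 or _b are one class to them, and where a whole thing is asked for, a point or a joint stands for the part that bears it (a point fixed in the world has none). Each returns a list of dicts, best first, with "score" (0 to 1); they miss things now and then, are a little off and sometimes report something else, mostly with a low value. They report only what shows in the picture. A call takes as long as a camera call.
- search_frame(camera, thing): "pixel" ([column, row] in pixels, amid what is visible of it).
The state is a dict: "time_s": time; "joint_positions": joint angles; "joint_vel": joint speeds; "joint_torque": joint torques, N m; "tool_pos": TCP position; "tool_rot": TCP orientation; "force": force on the tool from outside, world axes, zero at the start; "wrist_torque": the same for the moment, N m; "grip_width": finger opening in mm.
Only numpy, scipy, OpenCV 4.12 (cv2) and the standard library are available. Lean on these libraries where they do the work, as an engineer would, in place of code of your own. Each camera call takes 0.05 s, during which the arm holds its last target.

## Task

Press the red plunger of the puck dispenser all the way down once, so that a single blue carrier puck slides out onto the grey deck, and let the plunger spring back up. Then push that puck sideways across the deck with the fingertips until it lies flat and entirely on the green disc (not the yellow one), and move clear. Never pick a puck up, keep the other two pucks in the magazine, and leave the vial and the other things on the bench where they are.

Things in the scene. Friction and masses are not known exactly. Their poses are not given: they have to be found in the camera images.
- dispenser: Fixed puck dispenser. Origin: on the bench under the vertical axis of its magazine; z up, +y the way the puck is ejected. In this frame (mm): clear magazine 42 x 42 outside, open top at z=50, 15 mm high exit slot at deck level in its front (+y); white housing behind, x -31..31, y -89..-21, top z=50, carrying the plunger.
- landing (a point): Point on the grey deck (top 10 mm above the bench) where the ejected puck's centre comes to rest: dispenser x=0, y=55; press slowly: above about 0.05 m/s it is thrown up to 30 mm further. The deck spans dispenser x -130..130, y 16..131 mm, flat but for a 4 mm high lip along its outer edge, y 127..131. Axes as the dispenser's.
- plunger_top (a point): Centre of the top face of the red plunger cap (round, 32 mm across, 10 mm thick), 82 mm above the bench when up, 55 mm behind the magazine axis (dispenser y = -55). It moves straight down.
- plunger (a joint): Plunger travel in m: 0 = up, 0.020 = fully down against its stop. Spring: about 3 N to start, 6 N fully down, plus about 1 N for the moving pucks and some drag at speed. It springs back by itself; the next puck then drops into place, and another full press would eject it. The ejecting blade advances 2.8 mm per mm of plunger.
- puck1: The bottom puck of the stack, the one that is ejected: blue plastic disc with a white dot on top, 32 mm across, 12 mm high, about 15 g. Origin: centre of its underside; z up. It starts in the magazine on the dispenser's axis, 10 mm above the bench (on deck level).
- puck2: Second puck in the magazine, same as puck1, resting on it; to stay in the magazine (it drops one place).
- puck3: Top puck in the magazine, same as puck1; to stay in the magazine (it drops one place).
- green_disc: The target: flat green disc printed on the deck, 64 mm across, 0.6 mm thick and flush (no step to cross). Origin: its centre, at deck height. It lies 70 to 85 mm to one side of the ejected puck's path, at dispenser x = + or - that, y = 55 to 65; the yellow disc is on the other side.
- yellow_disc: Flat yellow disc of the same size on the other side of the deck; not the target.
- vial: Small amber glass vial with black cap, 22 mm across, 38 mm high, standing on the deck near its outer edge (dispenser y about 108, x -40..40). Origin: centre of its underside. Leave it.
- jar: Amber jar with white lid, 48 mm across, 60 mm high, on the bench beside the housing. Origin: centre of its underside. Leave it.
- spatula: Flat steel lab spatula, 160 mm long, up to 16 mm wide, 5 mm thick, lying on the bench on the other side of the housing. Leave it.
- reagent: Clear bottle with blue cap, 68 mm across, 160 mm high, on the bench to the robot's left. Leave it.
- mouse: Black computer mouse, 104 x 60 mm, 34 mm high, on the bench to the robot's right. Leave it.
- cup: White ceramic cup, 64 mm across, 45 mm high, on the bench to the robot's right. Leave it.
- capsule_tin: Aluminium tin, 60 mm across, 30 mm high, on the bench to the robot's left. Leave it.

How it is judged (in metres and radians):
On the way, in this order (a step that is already met when the one before it is completed fails the run):
1. the plunger is pressed down and the bottom puck comes out (value of joint plunger above 0.016 m and y of puck1 in the frame of dispenser above 0.04 m), for 0.05 s.
2. the plunger has sprung back up (value of joint plunger below 0.003 m), for 0.1 s.
3. the puck lies on the green disc (horizontal distance between puck1 and green_disc below 0.017 m and z of puck1 in the frame of dispenser below 0.013 m and angle between puck1's own z axis and vertical below 0.1 rad), for 0.2 s.
At the end, for the whole second after the job is handed in: The ejected puck lies flat on the deck at rest with its centre within 17 mm of the centre of the green disc; the plunger is up (within 3 mm); the other two pucks are still in the magazine, within 6 mm of its axis (all of step 3 and linear speed of puck1 below 0.01 m/s and value of joint plunger below 0.003 m and horizontal distance between each of puck2, puck3 and dispenser below 0.006 m); the robot touches nothing.
It fails at once if a second puck leaves the magazine (more than 15 mm off its axis) (horizontal distance between any of puck2, puck3 and dispenser above 0.015 m).
It fails at once if the ejected puck is lifted more than 6 mm off the deck or tipped over (z of puck1 in the frame of dispenser above 0.016 m or angle between puck1's own z axis and vertical above 0.5 rad).
It fails at once if a puck in the magazine is lifted more than 6 mm (z of puck2 in the frame of dispenser above 0.028 m or z of puck3 in the frame of dispenser above 0.04 m).
It fails at once if a bystander is moved more than 15 mm (distance of any of vial, jar, spatula, reagent, mouse, cup, capsule_tin from where it was at the start of the episode above 0.015 m).
It also fails if it takes over 43 s, if anything falls off the work surface, if the arm or the gripper's body presses on something with over 40 N, if the wrist force passes 120 N, or if a joint passes its speed limit or range.

## Working session

There is one attempt and no reset: what is moved stays moved. The work goes in short steps, Python scripts to look and compute and a shell command to move; the robot and the scene stay as the last step left them, time stands still between calls to the robot, and variables do not carry over. Pictures are saved under pics/ and viewed, and the job is handed in when it is done.

```bash
mkdir -p pics
cat > h.py <<'E'
import numpy as np, cv2
from plant import observe, read_camera, search_frame
def ray(c,px):
    f=192/np.tan(np.radians(c['vertical_fov'])/2)
    T=np.array(c['world_from_camera']); d=T[:3,:3]@np.array([(px[0]-c['cx'])/f,(px[1]-c['cy'])/f,1]); return T[:3,3],d
def atz(c,px,z):
    o,d=ray(c,px); return o+d*(z-o[2])/d[2]
def proj(c,p):
    f=192/np.tan(np.radians(c['vertical_fov'])/2)
    q=np.linalg.inv(np.array(c['world_from_camera']))@np.append(p,1); return [c['cx']+f*q[0]/q[2],c['cy']+f*q[1]/q[2]]
def save(c,n): cv2.imwrite('pics/'+n+'.png',c['img'][:,:,::-1])
E
python3 - <<'E'
from h import *
s=observe(); print(s['time_s'],s['tool_pos'],s['tool_rot'],s['force'],s['grip_width'])
from scipy.spatial.transform import Rotation as R
print(R.from_euler('xyz',s['tool_rot']).as_matrix().round(3))
Z=dict(plunger_top=82,dispenser=50,green_disc=10,yellow_disc=10,vial=30,puck1=46,jar=50)
for n in ['top','side']:
    c=read_camera(n); save(c,n+'0'); print(n,np.array(c['world_from_camera']).round(2).tolist(),c['vertical_fov'])
    for t,z in Z.items():
        for r in search_frame(n,t)[:2]: print(t,r['score'],np.round(r['pixel'],1),atz(c,r['pixel'],z).round(1))
E
```

```text
0.0 [251.35786518 626.03652328 255.60113865] [-1.57207930e+00 -7.55245509e-05 -3.81765754e-01] [-0.3391076  -0.54701839 -0.14485276] 85.76669551019775
[[ 0.928 -0.     0.373]
 [-0.373 -0.001  0.928]
 [ 0.    -1.    -0.001]]
top [[-0.11, -0.97, 0.23, 250.65], [-0.99, 0.11, -0.02, 17.32], [-0.0, -0.23, -0.97, 1401.88], [0.0, 0.0, 0.0, 1.0]] 45.23082984826845
plunger_top 0.53 [266.5 184.2] [561.9 -39.8  82. ]
dispenser 0.84 [231.5 193.5] [552.3  66.4  50. ]
green_disc 0.67 [233.6 166.5] [646.7  53.1  10. ]
green_disc 0.38 [266.8 183.2] [581.9 -44.3  10. ]
yellow_disc 0.79 [231.4 215.6] [492.5  74.8  10. ]
vial 0.58 [389.4 139.1] [ 676.5 -440.9   30. ]
vial 0.57 [210.9 192.5] [566.7 129.3  30. ]
puck1 0.65 [253.1 188.6] [5.612e+02 3.000e-01 4.600e+01]
jar 0.54 [265.6 158.4] [650.3 -47.6  50. ]
side [[-0.98, -0.16, 0.11, 448.81], [-0.2, 0.78, -0.6, 636.59], [0.01, -0.61, -0.8, 905.03], [0.0, 0.0, 0.0, 1.0]] 51.89215072835392
plunger_top 0.46 [262.9 166.5] [572.9 -49.   82. ]
dispenser 0.93 [258.2 218.8] [555.5  99.   50. ]
green_disc 0.57 [231.6 208.6] [638.3  56.3  10. ]
yellow_disc 0.8 [281.3 222.3] [497.9  72.2  10. ]
vial 0.4 [253.9 228.1] [563.2 116.5  30. ]
puck1 0.62 [260.1 191.6] [568.5   9.9  46. ]
jar 0.6 [233.6 172.8] [653.5 -36.3  50. ]
```

Run:
```python
import cv2
a=cv2.imread('pics/top0.png')[130:250,170:330]; cv2.imwrite('pics/top0c.png',cv2.resize(a,(800,600),interpolation=cv2.INTER_CUBIC))
a=cv2.imread('pics/side0.png')[130:280,160:360]; cv2.imwrite('pics/side0c.png',cv2.resize(a,(800,600),interpolation=cv2.INTER_CUBIC))
```

```text
(no output)
```

View pics/top0c.png

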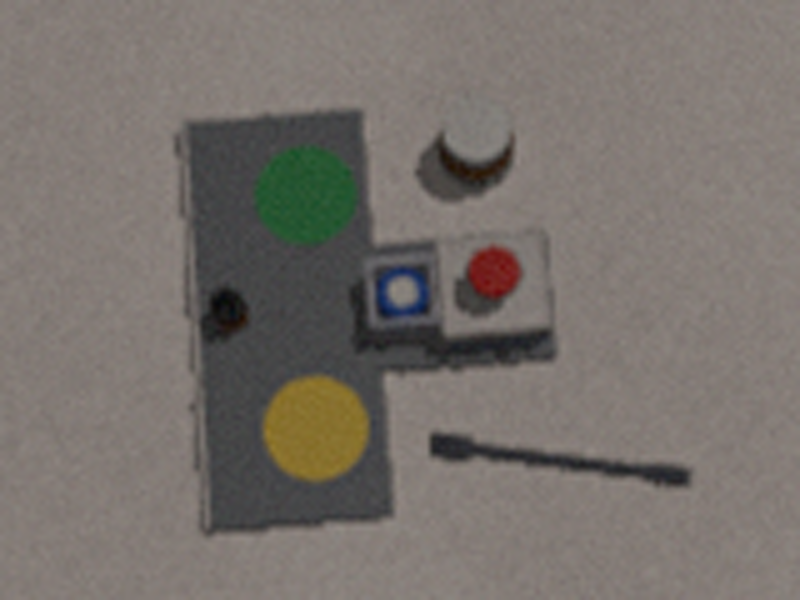

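View pics/side0c.png

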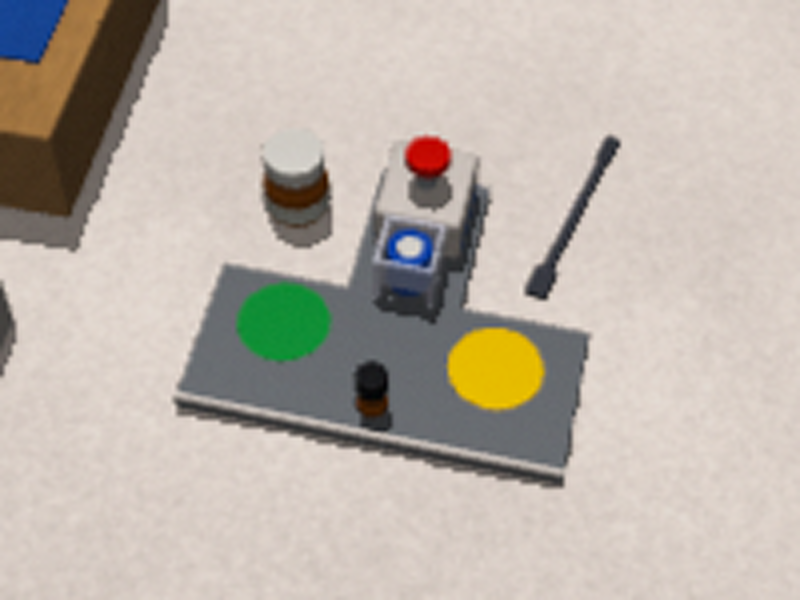

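View pics/side0.png

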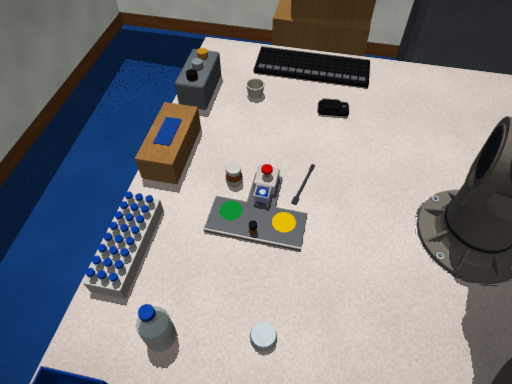

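```bash
cat > fit.py <<'E'
from h import *
from scipy.optimize import least_squares
def cent(img,name,near,rad=25):
    h=cv2.cvtColor(img,cv2.COLOR_RGB2HSV).astype(int); H,S,V=h[...,0],h[...,1],h[...,2]
    m={'green':(H>45)&(H<80)&(S>120),'yellow':(H>18)&(H<32)&(S>140),'red':((H<5)|(H>174))&(S>170)&(V>70),'blue':(H>105)&(H<125)&(S>130)}[name]
    yy,xx=np.indices(m.shape); m&=(np.hypot(xx-near[0],yy-near[1])<rad)
    return np.array([xx[m].mean(),yy[m].mean()]),m.sum()
if __name__=='__main__':
    near={'top':{'green':(231,169),'yellow':(233,215),'red':(268,184)},'side':{'green':(231,210),'yellow':(284,222),'red':(267,169)}}
    obs=[]
    for n in near:
        c=read_camera(n)
        for k,z in dict(green=10.3,yellow=10.3,red=80).items():
            p,a=cent(c['img'],k,near[n][k],16); w=atz(c,p,z); print(n,k,p.round(1),a,w.round(1)); obs.append((k,w))
        for t in (search_frame(n,'puck1')[:1]): 
            w=atz(c,t['pixel'],46); print('dot',w.round(1)); obs.append(('dot',w))
    m={k:np.mean([w for kk,w in obs if kk==k],0)[:2] for k in ['green','yellow','red','dot']}
    d=m['dot']-m['red']; print(m,'yaw from red-dot',np.degrees(np.arctan2(-d[0],d[1])),np.linalg.norm(d))
    g=m['green']-m['yellow']; print('g-y',np.degrees(np.arctan2(g[1],g[0])),np.linalg.norm(g))
E
python3 fit.py
```

```text
top green [230.6 168.5] 282 [641.1  63.2  10.3]
top yellow [232.6 215.3] 318 [493.1  71.1  10.3]
top red [268.1 184. ] 65 [562.4 -44.8  80. ]
dot [551.8   5.   46. ]
side green [230.5 209.9] 359 [640.3  61.4  10.3]
side yellow [283.5 221.7] 391 [492.5  69.3  10.3]
side red [266.5 168.9] 80 [561.9 -44.3  80. ]
dot [621.7  84.5  46. ]
{'green': array([640.67372803,  62.29467272]), 'yellow': array([492.78483598,  70.21865539]), 'red': array([562.18151057, -44.51735699]), 'dot': array([586.72830027,  44.73051346])} yaw from red-dot -15.378414996826518 92.56201847790376
g-y -3.0670122275504434 148.10102596974755
```

Run:
```python
from h import *
from scipy.optimize import least_squares
ct=read_camera('top'); cs=read_camera('side')
T=lambda p:(p[0]/5+170,p[1]/5+130); S=lambda p:(p[0]/4+160,p[1]/4+130)
# (cam,pixel,model xyz)
L=[(ct,T((362,111)),(130,16,10)),(ct,T((391,516)),(-130,16,10)),
(cs,S((225,265)),(130,16,10)),(cs,S((588,334)),(-130,16,10)),
(cs,S((178,395)),(130,131,14)),(cs,S((566,472)),(-130,131,14)),
(ct,T((402,291)),(0,0,46)),(cs,S((410,247)),(0,0,46)),
(ct,(268.1,184),(0,-55,80)),(cs,(266.5,168.9),(0,-55,80))]
W=[atz(c,(p[0],p[1]),m[2])[:2] for c,p,m in L]
def res(q):
    c,s=np.cos(q[2]),np.sin(q[2]); return np.array([[q[0]+c*m[0]-s*m[1],q[1]+s*m[0]+c*m[1]] for _,_,m in L])-W
r=least_squares(lambda q:res(q).ravel(),[560,10,0],loss='soft_l1',f_scale=2)
print(r.x,np.degrees(r.x[2])); print(res(r.x).round(1))
q=r.x;c,s=np.cos(q[2]),np.sin(q[2]);Rm=np.array([[c,-s],[s,c]])
for n,p in dict(green=(640.7,62.3),yellow=(492.8,70.2)).items(): print(n,Rm.T@(np.array(p)-q[:2]))
for n,p in dict(plunger=(0,-55),landing=(0,55)).items(): print(n,Rm@p+q[:2])
for cc,n,z in((ct,'top',38),(cs,'side',38)):
  print('vial',atz(cc,T((228,303)) if n=='top' else S((372,372)),46))
```

```text
[ 5.62164784e+02  9.38710717e+00 -1.98279362e-02] -1.1360570605881917
[[ 2.1  1.8]
 [-0.7 -1.4]
 [ 2.1 -1.7]
 [-1.6 -2.3]
 [ 3.1  2.6]
 [ 0.2  2.8]
 [-1.1  1.1]
 [ 0.1  0.3]
 [-1.4 -0.9]
 [-0.9 -1.3]]
green [77.470694   54.45958112]
yellow [-70.55686416  59.42566863]
plunger [561.0743188  -45.60208164]
landing [563.25524887  64.37629598]
vial [567.33852014 113.40762484  46.        ]
vial [566.47877422 111.62908771  46.        ]
```

```bash
python3 -m crank '[{"offset":[0.364,0,-0.343],"delta_rot":[0,-0.1725,0],"fingers":1},{"offset":[0.364,0,-0.343],"delta_rot":[0,-0.1725,0],"fingers":1},{"offset":[0.364,0,-0.343],"delta_rot":[0,-0.1725,0],"fingers":1},{"offset":[0.364,0,-0.343],"delta_rot":[0,-0.1725,0],"fingers":1},{"offset":[0.364,0,-0.343],"delta_rot":[0,-0.1725,0],"fingers":1}]' 30
cat >> h.py <<'E'
from scipy.spatial.transform import Rotation as R
def go(t,yaw=-0.02):
    s=observe(); M=R.from_euler('xyz',s['tool_rot']); Mt=R.from_euler('xyz',[-np.pi/2,0,yaw])
    print('t',s['time_s'],'pos',np.round(s['tool_pos'],1),'rot',np.round(s['tool_rot'],4),'F',np.round(s['force'],1),'w',s['grip_width'])
    print('units',(M.inv().apply(np.array(t)-s['tool_pos'])/500).round(4),'rot',(np.degrees((M.inv()*Mt).as_rotvec())/120).round(4))
E
python3 -c "
from h import *
go([561.5,-45,255])"
```

```text
time_s: 1.6
tool_pos: [357.1, 397.5, 256.5]
tool_rot: [-1.57, -0.0, -0.021]
force: [1.7, 0.5, -0.4]
grip_width: 12.7
t 1.6 pos [357.1 397.5 256.5] rot [-1.5704e+00 -2.0000e-04 -2.0500e-02] F [ 1.7  0.5 -0.4] w 12.698008829611185
units [ 0.4269  0.0026 -0.8764] rot [-0.0002 -0.0002  0.0001]
```

```bash
python3 -m crank '[{"offset":[0.427,0,-0.876],"delta_rot":[0,0,0],"fingers":1},{"offset":[0.427,0,-0.876],"delta_rot":[0,0,0],"fingers":1},{"offset":[0.427,0,-0.876],"delta_rot":[0,0,0],"fingers":1},{"offset":[0.427,0,-0.876],"delta_rot":[0,0,0],"fingers":1},{"offset":[0.427,0,-0.876],"delta_rot":[0,0,0],"fingers":1}]' 
python3 -c "
from h import *
go([561.5,-45,255])"
```

```text
time_s: 2.1
tool_pos: [461.9, 170.6, 256.7]
tool_rot: [-1.57, -0.001, -0.02]
force: [1.4, 0.1, 0.2]
grip_width: 0.1
t 2.1 pos [461.9 170.6 256.7] rot [-1.5702e+00 -6.0000e-04 -2.0500e-02] F [1.4 0.1 0.2] w 0.07030337136140791
units [ 0.2081  0.0032 -0.427 ] rot [-0.0003 -0.0002  0.0003]
```

```bash
python3 -m crank '[{"offset":[0.208,0.1,-0.427],"delta_rot":[0,0,0],"fingers":1},{"offset":[0.208,0.1,-0.427],"delta_rot":[0,0,0],"fingers":1},{"offset":[0.208,0.1,-0.427],"delta_rot":[0,0,0],"fingers":1},{"offset":[0.208,0.1,-0.427],"delta_rot":[0,0,0],"fingers":1},{"offset":[0.208,0.1,-0.427],"delta_rot":[0,0,0],"fingers":1}]' 
python3 -m crank '[{"offset":[0,0,0],"delta_rot":[0,0,0],"fingers":1},{"offset":[0,0,0],"delta_rot":[0,0,0],"fingers":1},{"offset":[0,0,0],"delta_rot":[0,0,0],"fingers":1}]'
python3 - <<'E'
from h import *
go([561.5,-45,130])
c=read_camera('wrist'); save(c,'w1'); 
for t in ['plunger_top','puck1','green_disc','dispenser']:
  for r in search_frame('wrist',t)[:1]: print(t,r['score'],r['pixel'],atz(c,r['pixel'],{'plunger_top':82,'puck1':46,'green_disc':10,'dispenser':50}[t]).round(1))
E
```

```text
time_s: 2.6
tool_pos: [561.6, -45.6, 206.1]
tool_rot: [-1.571, -0.001, -0.021]
force: [0.6, 1.6, -0.0]
grip_width: -0.0
time_s: 2.9
tool_pos: [560.8, -42.2, 206.4]
tool_rot: [-1.57, 0.0, -0.02]
force: [-0.2, 0.5, -1.4]
grip_width: 0.0
t 2.9 pos [560.8 -42.2 206.4] rot [-1.5704e+00  1.0000e-04 -1.9600e-02] F [-0.2  0.5 -1.4] w 0.049746324273442395
units [ 0.0015  0.1528 -0.0057] rot [-0.0002  0.0002 -0.    ]
plunger_top 0.81 [253.1, 192.1] [562.2 -47.6  82. ]
puck1 0.65 [302.8, 183.3] [565.9   3.6  46. ]
green_disc 0.68 [337.2, 233.6] [644.4  54.7  10. ]
dispenser 0.61 [353.4, 163.4] [544.8  53.2  50. ]
```

View pics/w1.png

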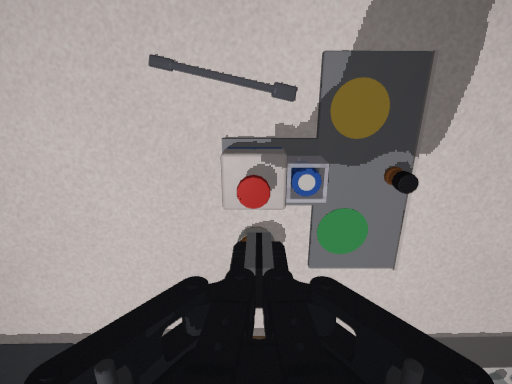

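Run:
```python
from h import *
from fit import cent
c=read_camera('wrist')
for k,n,z in [('green',(343,231),10.3),('yellow',(360,108),10.3),('red',(254,191),81),('blue',(307,183),46)]:
    p,a=cent(c['img'],k,n,32 if z<20 else 18); print(k,p.round(1),a,atz(c,p,z).round(1))
for p,m in [((323,51),(-130,16)),((310,267),(130,16))]: print(m,atz(c,p,10).round(1))
```

```text
green [342.  230.5] 1795 [640.2  60.4  10.3]
yellow [359.7 107.5] 2805 [492.8  68.2  10.3]
red [253.3 191. ] 831 [561.7 -47.4  81. ]
blue [305.5 180.5] 448 [563.2   6.4  46. ]
(-130, 16) [436.8  25.6  10. ]
(130, 16) [693.   22.5  10. ]
```

```bash
python3 -m crank '[{"offset":[0.002,0.1,-0.007],"delta_rot":[0,0,0],"fingers":1},{"offset":[0.002,0.15,-0.007],"delta_rot":[0,0,0],"fingers":1},{"offset":[0.002,0.18,-0.007],"delta_rot":[0,0,0],"fingers":1},{"offset":[0.002,0.186,-0.007],"delta_rot":[0,0,0],"fingers":1},{"offset":[0.002,0.186,-0.007],"delta_rot":[0,0,0],"fingers":1}]'
python3 - <<'E'
from h import *
go([561.7,-46,87])
c=read_camera('side'); 
cv2.imwrite('pics/s2.png',cv2.resize(c['img'][130:250,190:350,::-1],(800,600),interpolation=cv2.INTER_CUBIC))
go([561.7,-46,87])
E
```

```text
time_s: 3.7
tool_pos: [562.2, -46.6, 113.8]
tool_rot: [-1.571, -0.0, -0.021]
force: [-0.2, 0.4, 0.6]
grip_width: -0.3
t 3.7 pos [562.2 -46.6 113.8] rot [-1.5709e+00 -2.0000e-04 -2.0500e-02] F [-0.2  0.4  0.6] w -0.25231014637186977
units [-0.001   0.0535  0.0011] rot [ 0.     -0.0002  0.0001]
t 3.75 pos [562.5 -46.6 114.3] rot [-1.5707e+00 -1.2000e-03 -2.0500e-02] F [-0.3  0.8  0.1] w 0.03033168946758832
units [-0.0017  0.0546  0.0012] rot [-0.     -0.0003  0.0006]
```

View pics/s2.png

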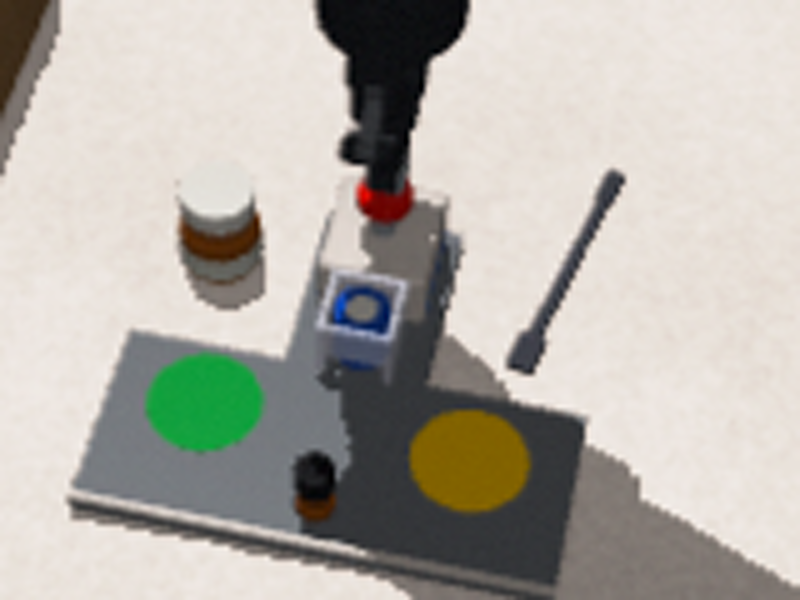

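The closed fingertips sit just above the red cap (crop 385,190), so I'm pressing slowly now.

```bash
python3 -m crank '[{"offset":[0,0.004,0],"delta_rot":[0,0,0],"fingers":1},{"offset":[0,0.008,0],"delta_rot":[0,0,0],"fingers":1},{"offset":[0,0.012,0],"delta_rot":[0,0,0],"fingers":1},{"offset":[0,0.016,0],"delta_rot":[0,0,0],"fingers":1},{"offset":[0,0.020,0],"delta_rot":[0,0,0],"fingers":1}]' 
python3 -m crank '[{"offset":[0,0.004,0],"delta_rot":[0,0,0],"fingers":1},{"offset":[0,0.008,0],"delta_rot":[0,0,0],"fingers":1},{"offset":[0,0.012,0],"delta_rot":[0,0,0],"fingers":1},{"offset":[0,0.016,0],"delta_rot":[0,0,0],"fingers":1},{"offset":[0,0.020,0],"delta_rot":[0,0,0],"fingers":1}]'
```

```text
time_s: 4.25
tool_pos: [562.1, -46.5, 103.5]
tool_rot: [-1.571, -0.001, -0.021]
force: [-0.4, 0.7, 4.4]
grip_width: 0.2
time_s: 4.75
tool_pos: [562.1, -46.5, 93.3]
tool_rot: [-1.571, -0.0, -0.02]
force: [0.4, 0.4, 6.3]
grip_width: -0.0
```

```bash
python3 -m crank '[{"offset":[0,0.004,0],"delta_rot":[0,0,0],"fingers":1},{"offset":[0,0.008,0],"delta_rot":[0,0,0],"fingers":1},{"offset":[0,0.012,0],"delta_rot":[0,0,0],"fingers":1},{"offset":[0,0.014,0],"delta_rot":[0,0,0],"fingers":1},{"offset":[0,0.014,0],"delta_rot":[0,0,0],"fingers":1}]'
```

```text
time_s: 5.25
tool_pos: [562.2, -46.6, 87.0]
tool_rot: [-1.57, -0.001, -0.021]
force: [-3.2, 1.5, 17.8]
grip_width: 0.1
```

Force jumped to 18 N at TCP z 87, so the plunger is on its stop. Next I'll check the puck and release.

```bash
python3 - <<'E'
from h import *
c=read_camera('side'); 
cv2.imwrite('pics/s3.png',cv2.resize(c['img'][130:250,190:350,::-1],(800,600),interpolation=cv2.INTER_CUBIC))
E
python3 -m crank '[{"offset":[0,-0.008,0],"delta_rot":[0,0,0],"fingers":1},{"offset":[0,-0.018,0],"delta_rot":[0,0,0],"fingers":1},{"offset":[0,-0.03,0],"delta_rot":[0,0,0],"fingers":1},{"offset":[0,-0.07,0],"delta_rot":[0,0,0],"fingers":1},{"offset":[0,-0.12,0],"delta_rot":[0,0,0],"fingers":1}]'
python3 -m crank '[{"offset":[0,-0.05,0],"delta_rot":[0,0,0],"fingers":1},{"offset":[0,-0.05,0],"delta_rot":[0,0,0],"fingers":0.6},{"offset":[0,-0.05,0],"delta_rot":[0,0,0],"fingers":0.6},{"offset":[0,-0.05,0],"delta_rot":[0,0,0],"fingers":0.6},{"offset":[0,-0.05,0],"delta_rot":[0,0,0],"fingers":0.6}]'
python3 - <<'E'
from h import *
c=read_camera('wrist');save(c,'w4')
for r in search_frame('wrist','puck1')[:3]: print(r['score'],r['pixel'],atz(c,r['pixel'],22).round(1))
E
```

```text
time_s: 5.8
tool_pos: [560.9, -46.7, 146.2]
tool_rot: [-1.571, 0.003, -0.021]
force: [0.3, 0.7, 0.3]
grip_width: -0.3
time_s: 6.3
tool_pos: [561.3, -46.6, 170.4]
tool_rot: [-1.571, 0.002, -0.021]
force: [-0.5, -0.1, -0.5]
grip_width: 17.1
0.93 [315.1, 188.1] [567.8   9.7  22. ]
0.86 [365.0, 183.2] [563.7  59.3  22. ]
```

View pics/s3.png

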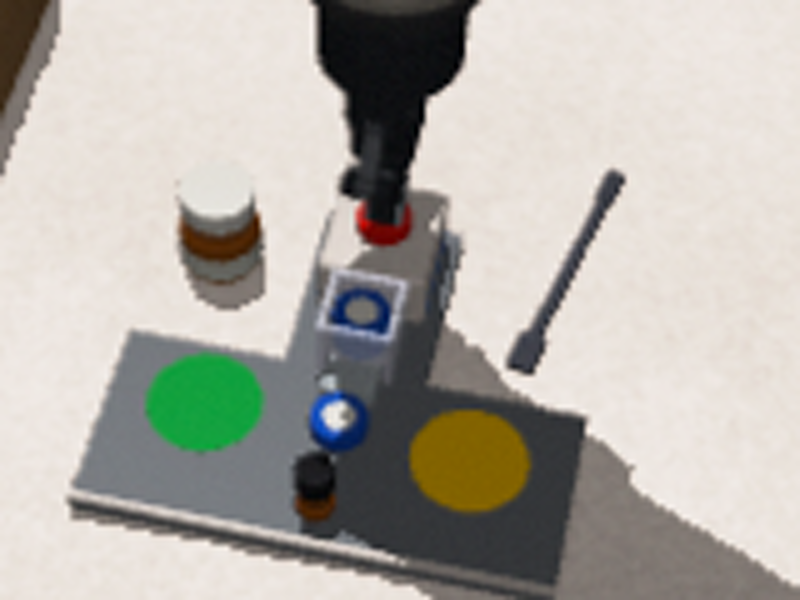

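View pics/w4.png

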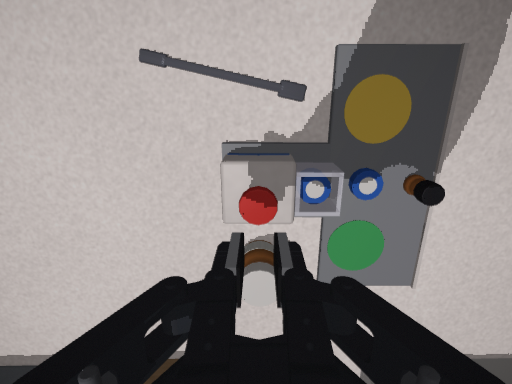

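```bash
python3 -m crank '[{"offset":[-0.09,0,0.215],"delta_rot":[0,0,0],"fingers":0.6},{"offset":[-0.09,0,0.215],"delta_rot":[0,0,0],"fingers":0.6},{"offset":[-0.09,0,0.215],"delta_rot":[0,0,0],"fingers":0.6},{"offset":[-0.09,0.06,0.215],"delta_rot":[0,0,0],"fingers":0.6},{"offset":[-0.09,0.12,0.215],"delta_rot":[0,0,0],"fingers":0.6}]'
python3 -m crank '[{"offset":[0,0,0],"delta_rot":[0,0,0],"fingers":0.6},{"offset":[0,0,0],"delta_rot":[0,0,0],"fingers":0.6},{"offset":[0,0,0],"delta_rot":[0,0,0],"fingers":0.6}]'
python3 - <<'E'
from h import *
go([518,62,42])
from fit import cent
for n in ['side','top','wrist']:
    c=read_camera(n);save(c,'5'+n)
    for t in ['puck1','green_disc']:
      for r in search_frame(n,t)[:3]: print(n,t,r['score'],r['pixel'],atz(c,r['pixel'],22 if t=='puck1' else 10).round(1))
a=cv2.imread('pics/5side.png')[130:250,190:350]; cv2.imwrite('pics/5c.png',cv2.resize(a,(800,600),interpolation=cv2.INTER_CUBIC))
E
```

```text
time_s: 6.9
tool_pos: [519.3, 62.9, 111.0]
tool_rot: [-1.57, -0.002, -0.019]
force: [1.3, 0.1, -0.3]
grip_width: 17.0
time_s: 7.2
tool_pos: [519.8, 61.6, 112.5]
tool_rot: [-1.571, -0.001, -0.021]
force: [0.8, -0.0, 0.2]
grip_width: 17.2
t 7.2 pos [519.8  61.6 112.5] rot [-1.5706e+00 -1.2000e-03 -2.1200e-02] F [ 0.8 -0.   0.2] w 17.154425750939858
units [-0.0038  0.1409  0.0007] rot [-0.0001 -0.0006  0.0006]
side puck1 0.58 [265.1, 194.0] [556.6  -2.3  22. ]
side green_disc 0.75 [230.1, 208.9] [642.1  58.   10. ]
wrist puck1 0.67 [193.7, 267.3] [576.7   4.   22. ]
wrist puck1 0.6 [257.8, 251.0] [561.8  60.   22. ]
wrist puck1 0.4 [320.7, 265.1] [576.9 114.   22. ]
wrist green_disc 0.89 [256.4, 316.7] [642.7  56.8  10. ]
```

View pics/5wrist.png

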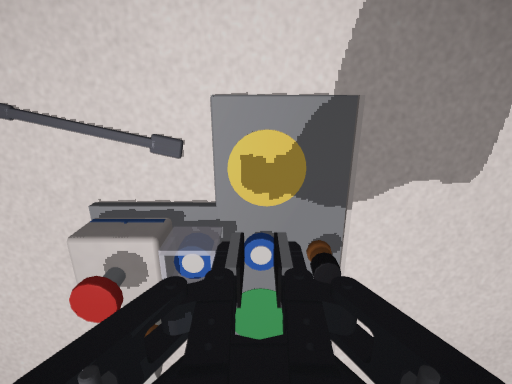

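View pics/5c.png

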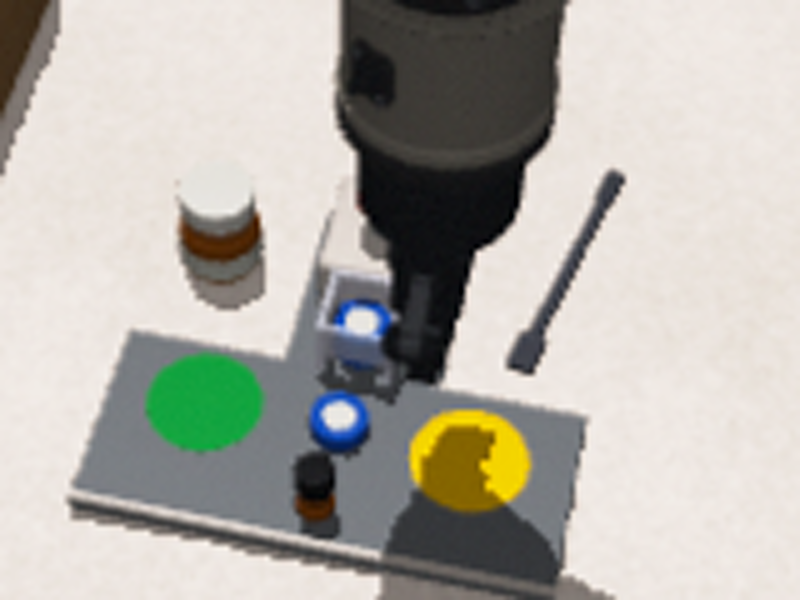

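```bash
python3 -m crank '[{"offset":[-0.008,0.05,0],"delta_rot":[0,0,0],"fingers":0.6},{"offset":[-0.008,0.09,0],"delta_rot":[0,0,0],"fingers":0.6},{"offset":[-0.008,0.12,0],"delta_rot":[0,0,0],"fingers":0.6},{"offset":[-0.008,0.14,0],"delta_rot":[0,0,0],"fingers":0.6},{"offset":[-0.008,0.147,0],"delta_rot":[0,0,0],"fingers":0.6}]'
python3 -m crank '[{"offset":[0,0,0],"delta_rot":[0,0,0],"fingers":0.6},{"offset":[0,0,0],"delta_rot":[0,0,0],"fingers":0.6}]'
python3 - <<'E'
from h import *
go([594,61.8,39])
c=read_camera('side');save(c,'6side')
a=cv2.imread('pics/6side.png')[170:245,200:300]; cv2.imwrite('pics/6c.png',cv2.resize(a,(800,600),interpolation=cv2.INTER_CUBIC))
E
```

```text
time_s: 8.15
tool_pos: [514.8, 61.8, 37.0]
tool_rot: [-1.571, 0.001, -0.021]
force: [0.3, 0.0, 1.0]
grip_width: 17.2
time_s: 8.35
tool_pos: [515.4, 61.9, 38.4]
tool_rot: [-1.571, -0.001, -0.021]
force: [-0.4, 0.6, 0.5]
grip_width: 17.3
t 8.35 pos [515.4  61.9  38.4] rot [-1.5706e+00 -7.0000e-04 -2.0700e-02] F [-0.4  0.6  0.5] w 17.25545999140125
units [ 0.1571 -0.0012  0.003 ] rot [-0.0001 -0.0003  0.0003]
```

View pics/6c.png

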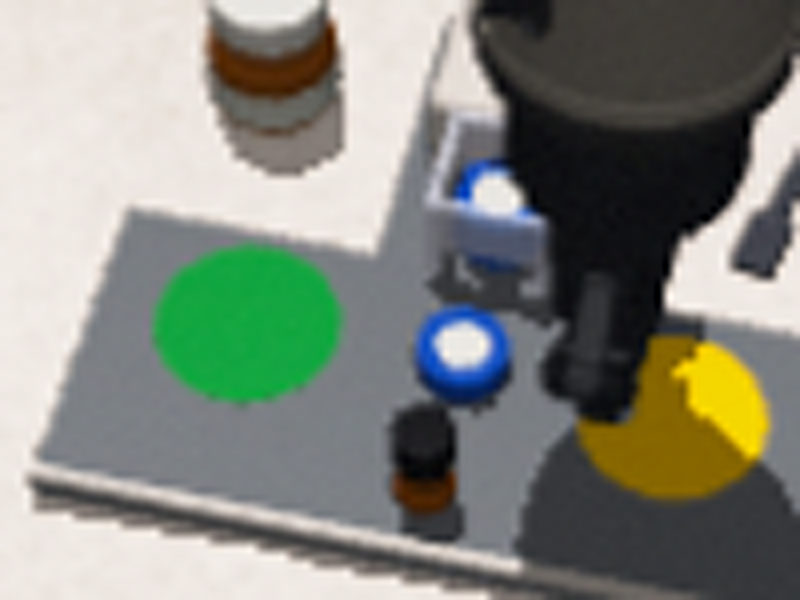

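```bash
python3 -m crank '[{"offset":[0.016,0,0],"delta_rot":[0,0,0],"fingers":0.6},{"offset":[0.032,0,0.001],"delta_rot":[0,0,0],"fingers":0.6},{"offset":[0.048,0,0.001],"delta_rot":[0,0,0],"fingers":0.6},{"offset":[0.060,0,0.001],"delta_rot":[0,0,0],"fingers":0.6},{"offset":[0.072,0,0.002],"delta_rot":[0,0,0],"fingers":0.6}]'
python3 -m crank '[{"offset":[0.012,0,0],"delta_rot":[0,0,0],"fingers":0.6},{"offset":[0.024,0,0.001],"delta_rot":[0,0,0],"fingers":0.6},{"offset":[0.036,0,0.001],"delta_rot":[0,0,0],"fingers":0.6},{"offset":[0.048,0,0.001],"delta_rot":[0,0,0],"fingers":0.6},{"offset":[0.060,0,0.002],"delta_rot":[0,0,0],"fingers":0.6}]'
python3 - <<'E'
from h import *
go([616,62,39])
c=read_camera('side');save(c,'7side')
a=cv2.imread('pics/7side.png')[170:245,200:300]; cv2.imwrite('pics/7c.png',cv2.resize(a,(800,600),interpolation=cv2.INTER_CUBIC))
c=read_camera('wrist');save(c,'7w')
E
```

```text
time_s: 8.9
tool_pos: [551.7, 62.0, 37.8]
tool_rot: [-1.571, 0.0, -0.021]
force: [-0.0, -0.2, 0.7]
grip_width: 17.1
time_s: 9.4
tool_pos: [581.6, 62.5, 37.8]
tool_rot: [-1.571, 0.0, -0.021]
force: [-0.1, -1.1, -0.7]
grip_width: 16.8
t 9.4 pos [581.6  62.5  37.8] rot [-1.5709e+00  1.0000e-04 -2.0700e-02] F [-0.1 -1.1 -0.7] w 16.802003615088218
units [ 0.0689 -0.0024  0.0005] rot [ 0.     -0.0003 -0.    ]
```

View pics/7c.png

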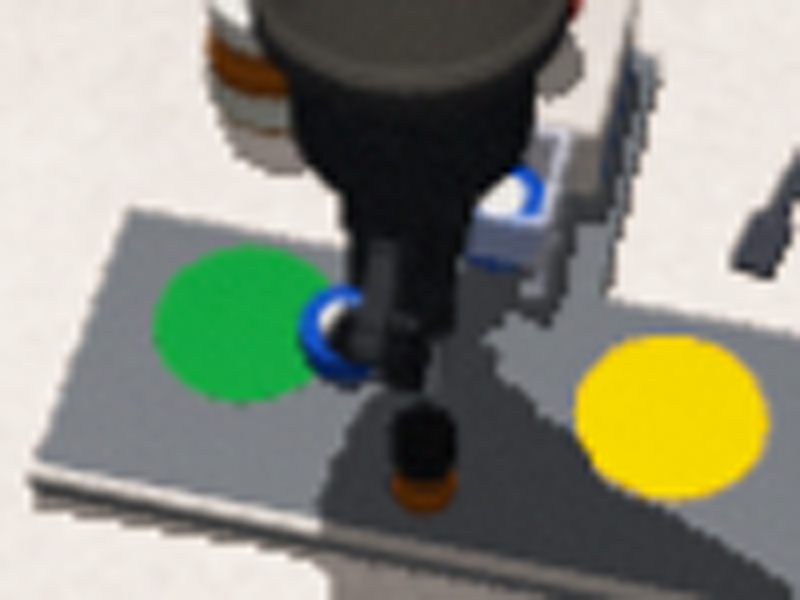

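View pics/7w.png

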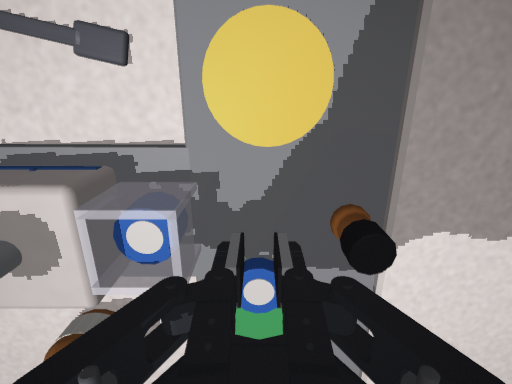

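The puck is travelling in the notch between the fingertips (side crop ~347,333) and is halfway onto green. I'll push on to TCP x ≈ 616.

```bash
python3 -m crank '[{"offset":[0.014,0,0],"delta_rot":[0,0,0],"fingers":0.6},{"offset":[0.028,0,0],"delta_rot":[0,0,0],"fingers":0.6},{"offset":[0.042,0,0],"delta_rot":[0,0,0],"fingers":0.6},{"offset":[0.056,0,0],"delta_rot":[0,0,0],"fingers":0.6},{"offset":[0.067,0,0],"delta_rot":[0,0,0],"fingers":0.6}]'
python3 -m crank '[{"offset":[0,0,0],"delta_rot":[0,0,0],"fingers":0.6},{"offset":[-0.01,0,0],"delta_rot":[0,0,0],"fingers":0.6},{"offset":[-0.04,0,0],"delta_rot":[0,0,0],"fingers":0.6},{"offset":[-0.06,0,0],"delta_rot":[0,0,0],"fingers":0.6}]'
python3 - <<'E'
from h import *
from fit import cent
go([616,62,39])
c=read_camera('side');save(c,'8side')
for t in ['puck1','green_disc']:
  for r in search_frame('side',t)[:2]: print(t,r['score'],r['pixel'],atz(c,r['pixel'],22 if t=='puck1' else 10).round(1))
a=cv2.imread('pics/8side.png')[170:245,200:300]; cv2.imwrite('pics/8c.png',cv2.resize(a,(800,600),interpolation=cv2.INTER_CUBIC))
E
```

```text
time_s: 10.0
tool_pos: [615.3, 61.8, 37.8]
tool_rot: [-1.571, -0.0, -0.021]
force: [-0.1, 0.2, 0.5]
grip_width: 17.5
time_s: 10.4
tool_pos: [583.1, 62.4, 37.6]
tool_rot: [-1.571, 0.001, -0.021]
force: [0.5, 0.0, -1.3]
grip_width: 16.9
t 10.4 pos [583.1  62.4  37.6] rot [-1.5709e+00  1.0000e-03 -2.0600e-02] F [ 0.5  0.  -1.3] w 16.892248422981375
units [ 0.0658 -0.0028  0.0006] rot [ 0.0001 -0.0003 -0.0005]
puck1 0.52 [231.0, 208.4] [637.5  63.7  22. ]
green_disc 0.66 [230.7, 213.3] [637.   71.7  10. ]
```

View pics/8c.png

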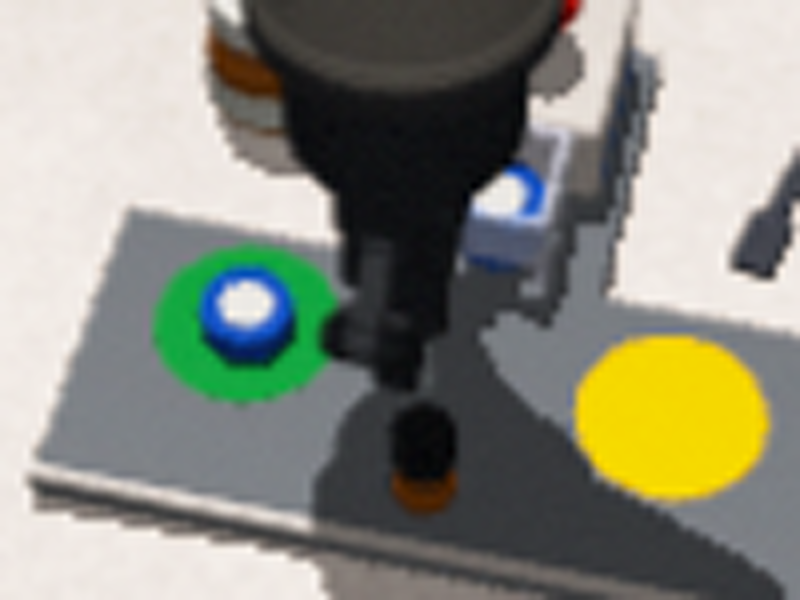

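The puck is flat and central on green (crop 248,310). I'll lift straight up and check again.

```bash
python3 -m crank '[{"offset":[0,-0.04,0],"delta_rot":[0,0,0],"fingers":0.6},{"offset":[0,-0.12,0],"delta_rot":[0,0,0],"fingers":0.6},{"offset":[0,-0.2,0],"delta_rot":[0,0,0],"fingers":0.6},{"offset":[0,-0.3,0],"delta_rot":[0,0,0],"fingers":0.6},{"offset":[0,-0.36,0],"delta_rot":[0,0,0],"fingers":0.6}]'
python3 -m crank '[{"offset":[-0.3,0,0],"delta_rot":[0,0,0],"fingers":0.6},{"offset":[-0.3,0,0],"delta_rot":[0,0,0],"fingers":0.6},{"offset":[-0.3,0,0],"delta_rot":[0,0,0],"fingers":0.6},{"offset":[-0.3,0,0],"delta_rot":[0,0,0],"fingers":0.6},{"offset":[-0.3,0,0],"delta_rot":[0,0,0],"fingers":0.6}]'
python3 -m crank '[{"offset":[0,0,0],"delta_rot":[0,0,0],"fingers":0.6},{"offset":[0,0,0],"delta_rot":[0,0,0],"fingers":0.6},{"offset":[0,0,0],"delta_rot":[0,0,0],"fingers":0.6}]'
python3 - <<'E'
from h import *
from fit import cent
s=observe();print(s['force'],np.abs(s['joint_vel']).max())
for n,g,rp in [('side',(230.5,209.9),(231,208.4)),('top',(230.6,168.5),(230.6,168.5))]:
    c=read_camera(n);save(c,'9'+n)
    p,a=cent(c['img'],'blue',rp,12); print(n,'puck',atz(c,p,19).round(1),a)
    try: p,a=cent(c['img'],'red',(267,169) if n=='side' else (268,184),14); print('red',p,atz(c,p,80).round(1),a)
    except Exception as e: print(e)
a=cv2.imread('pics/9side.png')[130:250,190:350]; cv2.imwrite('pics/9c.png',cv2.resize(a,(800,600),interpolation=cv2.INTER_CUBIC))
E
```

```text
time_s: 11.05
tool_pos: [585.9, 62.3, 221.6]
tool_rot: [-1.57, -0.004, -0.021]
force: [0.4, -0.0, 1.1]
grip_width: 17.1
time_s: 11.55
tool_pos: [434.7, 65.9, 218.7]
tool_rot: [-1.569, -0.002, -0.02]
force: [0.6, -0.0, -0.1]
grip_width: 17.0
time_s: 11.85
tool_pos: [435.4, 65.5, 217.6]
tool_rot: [-1.571, 0.0, -0.021]
force: [0.6, -0.1, -0.3]
grip_width: 17.0
[ 0.55683923 -0.11543396 -0.34319268] 0.0077444080969894845
side puck [638.3  66.4  19. ] 60
red [266.5125 168.9125] [561.9 -44.3  80. ] 80
top puck [648.9  69.3  19. ] 10
red [268.15151515 184.06060606] [562.2 -44.8  80. ] 66
```

View pics/9c.png

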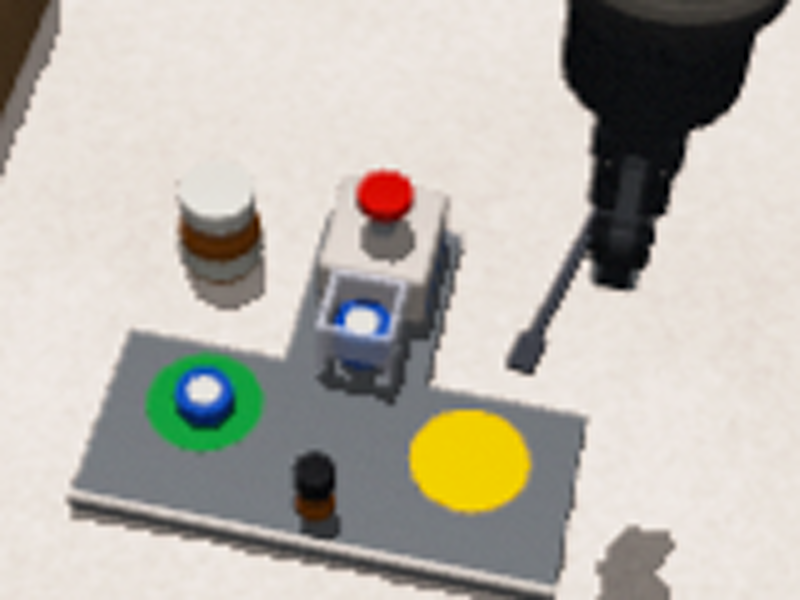

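The puck is in the middle of the green disc (crop 205,395). The plunger is at its original pixel, the magazine pucks are in place, and the vial and jar haven't moved, so I'm handing in.

```bash
python3 -c "
from plant import hand_in; print(hand_in())"
```

```text
the job is handed in; nothing more can be done
None
```

The job is handed in: one puck was ejected, the plunger sprang back up, and the puck now lies flat on the green disc. I pressed the plunger once, slowly, with the fingers shut, until the force rose to about 18 N at the stop. I then pushed the puck across the deck in the notch between the slightly open fingertips, and moved clear by 11.9 s.

**Puck position:** The last side picture shows it flat and well inside the green disc. The side camera puts it about 2–5 mm from the disc's centre, against the 17 mm allowed.

**A check that disagreed:** The top-camera puck reading was about 11 mm off the centre. It rested on only 10 blue pixels, so I gave it little weight.

**Everything else:** The plunger cap is back at its starting pixel in both views. The remaining pucks are in the magazine, though I could only see the top one clearly. The vial, jar and spatula look unmoved. I did not re-check the reagent bottle, mouse, cup or tin, but the arm never went down near them. The wrist force was near zero, so the robot is touching nothing.

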